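# Prime the leaning sanitiser canister and lock its cap for the night

### The job

At closing time, prime the sanitiser canister that leans in the bracket: push its spring cap fully down and let it spring right back up. Only then take the wooden-handled steel locking pin from the table and slide it through both ear holes above the cap, from whichever side is free, until its handle meets the ear; let go of it there with the cap still up, and do not shift or tip any of the other things on the table.

Things in the scene. Friction and masses are not known exactly. Their poses are not given: they have to be found in the camera images.
- stand: Fixed bracket holding the leaning canister, with a rail above. Origin on the table top; z up, x away from the robot at yaw 0, y along the rail and the ear holes. Base plate from x -40 to +110 mm, 110 mm wide, 8 mm thick. The aluminium canister, 60 mm thick, leans 35 degrees to -x. Two steel ears flank it at y = 40 to 46 and -40 to -46 mm, 44 mm wide, ending 36 mm past the cap top.
- cap (a joint): Travel of the sprung white cap into the canister, m: 0 = up (at rest), 0.010 = fully down. It slides along the canister's leaning axis. The spring pushes back with 2.4 N at the start and 8.4 N fully down.
- cap_top (a point): Centre of the flat top of the white cap (44 mm diameter, 30 mm tall, 8 mm nozzle stub on the side towards the robot). Its z axis points out of the cap along the canister's axis, leaning 35 degrees from vertical to the stand's -x; push along -z. Moves with the cap. At rest at x -42.5, y 0, z 174.3 mm of the stand. The ears leave 80 mm between them here.
- lock_mid (a point): Half-way between the ears on the common axis of their two round holes (20 mm diameter, axis = stand's y), at x -50.5, z 185.7 mm of the stand: 14 mm past the resting cap top along the leaning axis. Each ear's outer face is 46 mm away along y. Axes as the stand's.
- rail_mid (a point): Middle of the centre line of a steel utensil rail, 20 mm thick, 680 mm long along the stand's y, 140 mm above the resting cap top and 20 mm beyond it, on posts (20 mm) at y = +340 and -340 mm. It stops a tool that comes straight down on the cap or the holes: lean the tool about 30 to 40 degrees and come in from the robot's side. Axes as the stand's.
- pin_grip (a point): Centre of the square wooden handle of the loose locking pin (105 to 210 g): handle 65 mm long along x, 24 x 24 mm, lying flat on the table. x points to the tip: from the handle's face at x = 32.5 mm runs a steel rod, 12 mm diameter, 120 mm long, on the handle's centre line, the last 14 mm tapering to 4 mm. Balance point about 20 mm from here towards the tip.
- pin_mid (a point): Point on the pin's rod, 78.5 mm from pin_grip towards the tip; it lies at lock_mid when the pin is fully home (handle face against an ear). Axes as the pin's.
- jar: Closed glass storage jar with steel lid, 110 mm across, 210 mm high; origin at the centre of its underside. Stands beside the stand, about 160 mm to the left or to the right of it, and blocks the pin's way to the holes on that side. Leave alone.
- colander: Red plastic colander, 140 mm across, 70 mm high; origin at the centre of its underside. Stands beside the stand on the side where the jar is not; the pin and hand pass above it. Leave alone.
- ramekin: Glass ramekin, 68 mm across, 40 mm high, in front of the stand; origin at the centre of its underside. Leave alone. Between it and the robot stands a fixed granite mortar, 130 mm across, 92 mm high with its mat, its middle about 0.33 m ahead of the robot's base.
- pestle: Wooden pestle lying on the table, 170 mm long along its x, 32 to 36 mm thick; origin on the table under its middle. Leave alone.
- spoon1: Steel spoon, 180 mm long along its x, lying at the left of the table; origin under its middle. Leave alone.
- spoon2: Steel spoon, 180 mm long along its x, lying at the right of the table; origin under its middle. Leave alone.
There are look-alikes about, which are no part of the job. What is shaped like the part that bears pin_grip but turquoise is not meant.

How it is judged:
By the outcome, as a careful person would: the job done as asked, in the order asked, and still so for the second after the job is handed in, with the robot touching nothing.
It also fails if it takes over 72 s, if anything falls off the work surface, if the arm or the gripper's body presses on something with over 40 N, if the wrist force passes 120 N, or if a joint passes its speed limit or range.

### The arm

A 6-joint arm with a two-finger parallel gripper is mounted at the origin on the work surface. World frame = base frame: x ahead of the robot, y to its left, z up, the work surface at z = 0. Lengths are in mm, angles in rad, forces in N, time in s.
With the tool pointing down it reaches from about 300 to 775 mm from the base axis. Payload 14.6 kg.
Tool frame: the origin (TCP) lies on the centre line of the jaws, within the pads' length; the fingertips stand ahead of it and the grasp point (between the pads) is the TCP (manip.tip_reach is the z of the fingertips in the tool frame, in mm); z points along the fingers, y is the direction in which the jaws open and shut (so a half turn about z gives the same grasp; the last joint's range is limited). The gripper opens to 94 mm and grips with 3 to 60 N. Pads are 16 mm wide; open, the fingers measure 119 mm over their backs; the gripper's body (75 mm by 177 mm) begins 78 mm behind the grasp point.
Start: joints at [1.056, 0.3, 1.521, -0, 1.321, -0.067], TCP at [238.137, 495.762, 224.446] pointing down, gripper open.
Joint ranges: [-3.03, 3.03], [-0.79, 2.21], [0.23, 2.52], [-1.04, 4.18], [0, 3.07], [-2.55, 2.55]. Speed limits (rad/s): [2.22, 2.22, 2.57, 3.14, 3.14, 3.14].

### API

Orientations are given as [roll, pitch, yaw] about the fixed x, y, z axes, in that order (R = Rz(yaw) Ry(pitch) Rx(roll)).
In Python, from cell import manip, camera, search_frame, masks_of, tip_of gives the robot as it stands.
- The arm moves only by the tool send_rows, never from a script. Its argument "plan" is a list of rows, each an object with "travel": the shift along the tool's x, y, z in mm, a list of three; "delta_rot": the turn, a rotation vector about the tool's x, y, z in degrees, a list of three; "fingers": the gripper's target within -1 to 1 (shut at 1, half-way at 0, fully open at -1). In form: [{"travel": [dx, dy, dz], "delta_rot": [wx, wy, wz], "fingers": fingers}, ...]. A call has 1 to 20 rows; each row shifts and turns the commanded pose from where the row before left it, along the tool's axes as they then stand; what a row does not reach is not made up. A row lasts 1/8 s, in which the tool goes at most 62.5 mm and 10.7 degrees, less where a joint would pass 70% of its speed; a pose out of reach is approached as far as the arm can. A call is refused whole if a number of a shift passes 62.5 or a number of a turn 10.7, either way. A call with a gripper value outside its range is refused whole. The fingers move at their own pace and stop on an object; "grip_force" is the grip in N (left out, the last holds). Time passes only in rows, so rows that do not move let the fingers close. It gives the time, the measured TCP pose, the force and the opening at its end, in the units of the state.
- manip.read_state(): the state, without advancing time (a new reading comes with each control period).
- camera(name): name is "scene" or "top"; returns a dict with "color" (420x560x3 uint8, red, green, blue), "z_map" (420x560 float32, mm along the optical axis (not along the pixel's ray), 0 where there is no reading), "fov_y" (degrees; the focal length in pixels is half the picture's height over the tangent of half this angle, whatever the lens; pixels are square), "cx", "cy" (the principal point, pixels), "world_from_camera" (4x4, takes a point from camera to world coordinates). Camera axes: x right, y up, looking along -z (the intrinsics and any distortion apply to the point x, -y, -z); pixel columns grow to the right and rows downward; lengths in mm; the calibration is good to about 2 mm. A picture is of the moment at which its call begins.
- manip.sign_off(): hands the job in, once; it reports no verdict.
Trained networks look in the newest picture that a camera, given by its name, has taken for a name from the list of things; names that differ only in an ending like _2 or _b are one class to them, and where a whole thing is asked for, a point or a joint stands for the part that bears it (a point fixed in the world has none). Each returns a list of dicts, best first, with "confidence" (0 to 1); they miss things now and then, are a little off and sometimes report something else, mostly with a low value. They report only what shows in the picture. A call takes as long as a camera call. They do not tell look-alikes from the thing itself.
- search_frame(name, camera): "at" ([x, y, z] in mm, in the coordinates of the camera as it stood for that picture, good to about 4 mm: the middle of the surface that is visible of it).
- masks_of(name, camera): "region" (420x560 bool, what is visible of it).
- tip_of(name, camera): "at" ([x, y, z] in mm, in the coordinates of the camera as it stood for that picture, good to about 4 mm: a listed point, or the origin of a listed thing).
The state is a dict: "clock": time; "joints": joint angles; "qd": joint speeds; "effort": joint torques, N m; "eef_pos": TCP position; "eef_rot": TCP orientation; "wrist_force": force on the tool from outside, world axes, zero at the start; "moment": the same for the moment, N m; "finger_gap": finger opening in mm.
Only numpy, scipy, OpenCV 4.12 (cv2) and the standard library are available. Lean on these libraries where they do the work, as an engineer would, in place of code of your own. Each camera call takes 0.05 s, during which the arm holds its last target. There are 200 camera calls.

## Working session

There is one attempt and no reset: what is moved stays moved. The work goes in short steps, Python scripts to look and compute and a tool call to move; the robot and the scene stay as the last step left them, time stands still between calls to the robot, and variables do not carry over. Pictures are saved under pics/ and viewed, about 8 in all and at most 12, crops included, and the job is handed in when it is done.

Besides the shell and the picture viewer there is one more tool, called after "Request:" as name(argument=value, ...) on one line, values as JSON. send_rows: Moves the arm, as the interface text tells. Its arguments: {"type":"object","properties":{"plan":{"type":"array"},"grip_force":{"type":"number"}},"required":["plan"]}

```bash
ls; mkdir -p pics
cat > h.py <<'E'
import numpy as np, cv2
from cell import manip, camera, search_frame, masks_of, tip_of
from scipy.spatial.transform import Rotation as R
def w(c,p): return (c["world_from_camera"]@np.append(p,1))[:3]
def px(c,p):
    q=np.linalg.inv(c["world_from_camera"])@np.append(p,1); f=210/np.tan(np.radians(c["fov_y"]/2))
    return np.round([c["cx"]+f*q[0]/-q[2], c["cy"]-f*q[1]/-q[2]])
def cloud(c):
    f=210/np.tan(np.radians(c["fov_y"]/2)); v,u=np.mgrid[0:420,0:560]; d=c["z_map"]
    P=np.stack([(u-c["cx"])/f*d,-(v-c["cy"])/f*d,-d],-1)
    return P@c["world_from_camera"][:3,:3].T+c["world_from_camera"][:3,3]
E
python3 - <<'E'
from h import *
np.set_printoptions(precision=1,suppress=True)
ims=[]
for n in("scene","top"):
    c=camera(n); print(n,{k:c[k] for k in c if k not in("color","z_map")})
    cv2.imwrite(f"pics/{n}0.png",c["color"][:,:,::-1])
    for t in "stand cap_top lock_mid rail_mid pin_grip pin_mid jar colander ramekin pestle spoon1 spoon2".split():
        for r in tip_of(t,n)[:4]: 
            p=w(c,r["at"]); print(t,p,px(c,p),round(r["confidence"],2))
print(manip.read_state())
E
```

```text
pics
scene {'fov_y': 49.05143778584257, 'cx': 283.14138141284184, 'cy': 208.54252573346508, 'world_from_camera': array([[   0.9,   -0.3,    0.4,  955.4],
       [   0.5,    0.5,   -0.7, -953.3],
       [   0. ,    0.8,    0.6,  903.4],
       [   0. ,    0. ,    0. ,    1. ]])}
stand [599.8  26.8  -0.3] [327. 270.] 0.79
cap_top [555.7  12.3 173.1] [315. 220.] 0.67
lock_mid [549.1  14.8 186.5] [314. 215.] 0.77
rail_mid [572.6  23.1 313.8] [326. 176.] 0.7
pin_grip [386.7 303.9  18.3] [304. 201.] 0.75
pin_grip [268.4 422.3   9.7] [290. 181.] 0.68
pin_grip [ 607.8 -143.1    0.1] [305. 308.] 0.17
pin_mid [318.1 260.   13.5] [281. 203.] 0.82
pin_mid [191.3 401.2  10. ] [270. 178.] 0.8
jar [550.  176.6  -4.1] [332. 239.] 0.59
colander [ 606.6 -142.1    2.3] [304. 307.] 0.62
ramekin [457.   -3.8  -4.8] [280. 262.] 0.73
pestle [ 361.5 -297.2   -3.8] [195. 313.] 0.91
pestle [383.8 301.8  13.5] [303. 203.] 0.71
pestle [577.   24.6 314.7] [328. 176.] 0.56
spoon1 [ 477.2 -443.9   -0.4] [197. 371.] 0.85
spoon1 [ 365.1 -296.1   -0.9] [196. 312.] 0.19
spoon2 [ 477.2 -443.9   -0.4] [197. 371.] 0.85
s
[... 929 characters left out ...]
 [176. 240.] 0.31
ramekin [457.7  -1.2   1.8] [280. 217.] 0.77
ramekin [596.2  21.6   0.1] [272. 171.] 0.75
pestle [ 365.1 -291.9   -1.4] [378. 248.] 0.63
spoon1 [ 478.9 -440.1   -3.8] [426. 210.] 0.68
spoon1 [472.2 436.7   0.4] [133. 213.] 0.59
spoon2 [ 478.9 -440.1   -3.8] [426. 210.] 0.68
spoon2 [472.2 436.7   0.4] [133. 213.] 0.59
{'clock': 1.3, 'joints': array([ 1.1,  0.3,  1.5,  0. ,  1.3, -0.1]), 'qd': array([ 0.,  0.,  0., -0.,  0.,  0.]), 'effort': array([  0. , -53.2, -35.3,   0.1,   0. ,   0. ]), 'eef_pos': array([238.1, 495.8, 224.5]), 'eef_rot': array([ 3.1, -0. ,  2.7]), 'wrist_force': array([-1. , -0.5,  0.1]), 'moment': array([ 0.,  0., -0.]), 'finger_gap': 94.25686907875559}
```

View pics/top0.png

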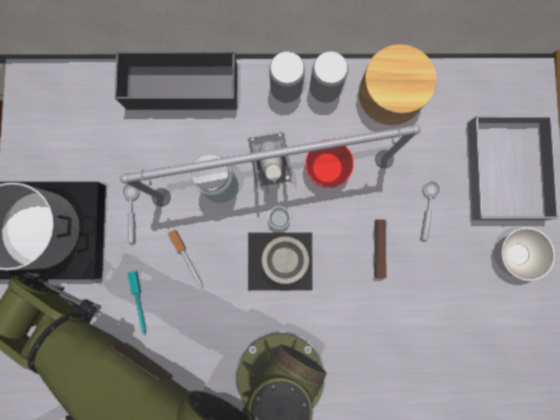

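View pics/scene0.png

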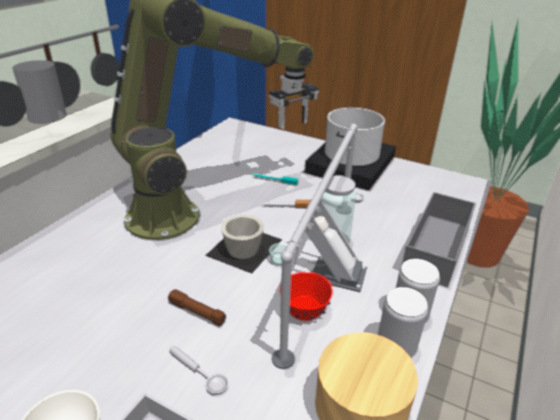

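Run:
```python
from h import *
np.set_printoptions(precision=1,suppress=True)
def line(P):
    m=P.mean(0); d=np.linalg.svd(P-m,full_matrices=False)[2][0]; t=(P-m)@d
    return m,d,m+d*t.min(),m+d*t.max(),np.degrees(np.arctan2(d[1],d[0]))
for n in("top","scene"):
    c=camera(n); P=cloud(c); ok=c["z_map"]>0; x,y,z=P[...,0],P[...,1],P[...,2]
    table=ok&(abs(z)<15)&(x>250)&(x<700)&(abs(y)<400); print(n,"table z",np.median(z[table]))
    rail=ok&(z>306)&(z<335)&(x>480)&(x<700)&(abs(y-20)<330)
    Q=P[rail]
    b=np.polyfit(Q[:,1],Q[:,0],1)
    for _ in range(4):
        k=abs(np.polyval(b,Q[:,1])-Q[:,0])<10; b=np.polyfit(Q[k][:,1],Q[k][:,0],1)
    print("rail",len(Q),k.sum(),b,"yaw deg",np.degrees(np.arctan(-b[0])),Q[k].min(0),Q[k].max(0), np.percentile(Q[k],[5,95],0))
    for r in masks_of("pin_grip",n)[:3]:
        m=r["region"]; 
        print(r["confidence"],m.sum(),np.argwhere(m).mean(0)[::-1],c["color"][m].mean(0))
        Q=P[m&ok&(z>6)&(z<40)]
        if len(Q)>10: print("pin",*line(Q),"z",np.percentile(Q[:,2],[50,95]))
        hsv=cv2.cvtColor(c["color"],cv2.COLOR_RGB2HSV); h=m&(hsv[...,1]>130)&ok; Q=P[h]
        if len(Q)>10: print("handle",*line(Q))
    cv2.imwrite(f"pics/crop_{n}.png",cv2.resize(np.ascontiguousarray(c["color"][190:310,100:260,::-1] if n=="top" else c["color"][150:290,240:380,::-1]),None,fx=4,fy=4,interpolation=cv2.INTER_CUBIC))
    # ears
    e=ok&(z>185)&(z<230)&(abs(x-545)<60)&(abs(y-13)<80); 
    print("ears",e.sum()); Q=P[e]; 
    for s in(1,-1):
        q=Q[(Q[:,1]-13)*s>25]
        if len(q): print(s,len(q),q.mean(0),q.min(0),q.max(0))
    for t in("cap","ramekin","colander","jar"):
        for r in masks_of(t,n)[:1]:
            Q=P[r["region"]&ok]; print(t,r["confidence"],len(Q),np.percentile(Q,[3,50,97],0).tolist() and np.percentile(Q,[3,50,97],0))
```

```text
top table z 1.0884482779174505
rail 2530 2364 [ -0.2 578.3] yaw deg 9.709306313213132 [ 509.7 -309.8  308.1] [640.  349.5 332.5] [[ 523.  -276.7  316.3]
 [ 625.3  318.4  327.2]]
0.86 377 [184.  253.7] [158.9 134.4 120. ]
pin [351.7 278.7  20.5] [-0.9 -0.5 -0. ] [416.7 315.   24.2] [259.2 227.   15.3] -150.8137508671705 z [21.  27.2]
handle [386.9 300.   24.3] [-0.9 -0.5 -0. ] [412.3 314.3  24.4] [362.6 286.2  24.1] -150.4507444693573
0.76 389 [136.9 295.6] [ 51.  138.5 137.7]
pin [228.6 411.1  20.1] [-1.  -0.2 -0. ] [297.7 425.7  23.6] [123.3 388.9  14.8] -168.07782125945175 z [20.  27.5]
handle [232.4 412.8  21.4] [-1.  -0.2 -0.1] [297.4 427.1  25.1] [125.1 389.2  15.3] -167.60900228871088
ears 127
1 54 [537.9  55.2 203.2] [512.6  49.  186.4] [568.9  62.5 219.6]
-1 58 [553.3 -28.9 203.1] [528.1 -35.6 185.2] [584.6 -22.8 220.5]
cap 0.68 249 [[544.3  -2.2 161.9]
 [562.8  16.2 174.8]
 [585.3  34.9 186.1]]
ramekin 0.95 417 [[428.5 -28.2   1.4]
 [457.6   0.7  12.1]
 [484.2  30.2  43.9]]
colander 0.69 1559 [[ 548.8 -205.1    0.4]
 [ 609.4 -152.7   14.1]
 [ 656.3  -83.6   71.3]]
jar 0.67 1
[... 716 characters left out ...]
2.9] [ 647.  -317.9  223.4] -81.74752494406164
0.62 210 [290.4 203.4] [173.5 150.1 134. ]
pin [347.3 271.2  16.1] [-0.9 -0.5 -0. ] [407.1 303.4  19.5] [266.6 227.9  11.7] -151.7607834621316 z [15.6 24.8]
handle [385.2 287.5  18.9] [0.8 0.5 0.1] [368.  276.9  16.5] [404.8 299.8  21.8] 31.9345515616605
ears 113
1 52 [554.2  55.6 198. ] [513.5  49.  186.7] [569.6  64.3 215.6]
-1 57 [569.1 -28.8 197.7] [528.8 -36.  185.4] [586.3 -22.7 213.1]
ramekin 0.62 285 [[ 408.1 -159.3    0.6]
 [ 442.7    7.1   24.7]
 [ 545.2   62.6  175.7]]
colander 0.81 1740 [[ 558.8 -208.4    1.8]
 [ 611.2 -111.3   35. ]
 [ 668.5  -79.7   69.6]]
jar 0.9 1385 [[530.8 120.9  52.2]
 [581.8 143.8 174.9]
 [609.6 204.9 211.1]]
```

View pics/crop_top.png

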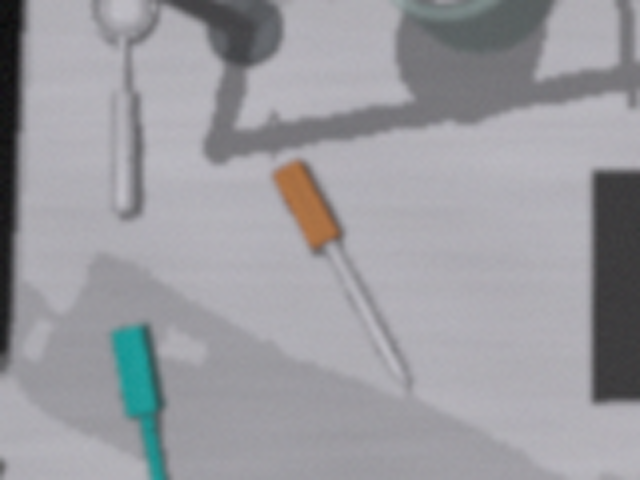

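View pics/crop_scene.png

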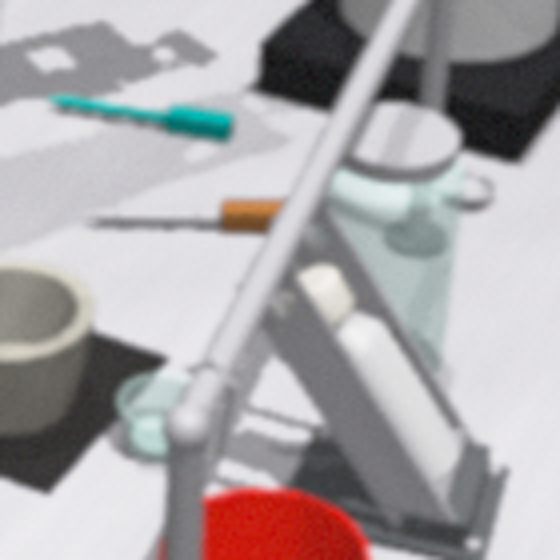

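Run:
```python
from h import *
np.set_printoptions(precision=2,suppress=True)
print([a for a in dir(manip) if a[0]!='_'], manip.tip_reach)
th=np.radians(9.72); xs=np.array([np.cos(th),np.sin(th)]); ys=np.array([-np.sin(th),np.cos(th)])
off=dict(stand=(-50.5,185.7),cap_top=(-8,11.4),lock_mid=(0,0),rail_mid=(-28,-128.6))
for n in("top","scene"):
  for t in off:
    A=[]
    for _ in range(3):
        c=camera(n); r=tip_of(t,n)
        if r: A.append(w(c,r[0]["at"]))
    for p in A:
        print(n,t,"lock u,v,z:",np.array([p[:2]@xs+off[t][0],p[:2]@ys,p[2]+off[t][1]]))
s=manip.read_state(); print(s["eef_rot"],s["eef_pos"],s["clock"])
R0=R.from_euler("xyz",s["eef_rot"]); print(R0.as_matrix())
x3=np.append(xs,0);y3=np.append(ys,0)
l=np.radians(35); z=np.sin(l)*x3-np.array([0,0,np.cos(l)]); Rp=np.stack([np.cross(y3,z),y3,z],1)
print(Rp); print("rotvec tool deg",np.degrees((R0.inv()*R.from_matrix(Rp)).as_rotvec()))
```

```text
['Unreachable', 'read_state', 'sign_off', 'tip_reach'] 19.0
top stand lock u,v,z: [541.1  -77.77 187.29]
top stand lock u,v,z: [539.9  -79.19 184.78]
top stand lock u,v,z: [542.07 -76.01 188.67]
top cap_top lock u,v,z: [543.36 -79.48 185.39]
top cap_top lock u,v,z: [545.47 -77.72 186.59]
top cap_top lock u,v,z: [545.56 -77.33 184.48]
top lock_mid lock u,v,z: [541.27 -81.3  186.04]
top lock_mid lock u,v,z: [544.91 -80.92 187.01]
top lock_mid lock u,v,z: [541.67 -80.46 188.38]
top rail_mid lock u,v,z: [546.13 -77.54 185.42]
top rail_mid lock u,v,z: [545.24 -77.19 184.72]
top rail_mid lock u,v,z: [547.57 -76.57 184.05]
scene stand lock u,v,z: [545.62 -75.84 185.87]
scene stand lock u,v,z: [548.21 -74.51 186.96]
scene stand lock u,v,z: [547.31 -77.12 185.98]
scene cap_top lock u,v,z: [539.7  -84.64 183.4 ]
scene cap_top lock u,v,z: [540.33 -79.31 184.06]
scene lock_mid lock u,v,z: [544.96 -77.25 184.18]
scene lock_mid lock u,v,z: [545.12 -76.61 186.1 ]
scene lock_mid lock u,v,z: [543.69 -78.55 184.7 ]
scene rail_mid lock u,v,z: [544.69 -75.7  184.58]
scene rail_mid lock u,v,z: [544.3  -72.38 185.9 ]
scene rail_mid lock u,v,z: [541.78 -77.64 183.32]
[-3.14  0.    2.69] [238.13 495.75 224.45] 4.3
[[-0.9   0.43 -0.  ]
 [ 0.43  0.9  -0.  ]
 [-0.   -0.   -1.  ]]
[[-0.81 -0.17  0.57]
 [-0.14  0.99  0.1 ]
 [-0.57  0.   -0.82]]
rotvec tool deg [-10.8  -33.87 -34.25]
```

Request:
send_rows(plan=[{"travel": [0, 0, -8], "delta_rot": [-2.16, -6.77, -6.85], "fingers": 1}, {"travel": [0, 0, 0], "delta_rot": [-2.16, -6.77, -6.85], "fingers": 1}, {"travel": [0, 0, 0], "delta_rot": [-2.16, -6.77, -6.85], "fingers": 1}, {"travel": [0, 0, 0], "delta_rot": [-2.16, -6.77, -6.85], "fingers": 1}, {"travel": [0, 0, 0], "delta_rot": [-2.16, -6.77, -6.85], "fingers": 1}, {"travel": [0, 0, 0], "delta_rot": [0, 0, 0], "fingers": 1}])

```text
clock: 5.05
eef_pos: [237.2, 495.4, 231.9]
eef_rot: [-3.141, 0.609, -2.971]
wrist_force: [-0.2, -0.7, 0.6]
finger_gap: 37.3
```

```bash
cat >> h.py <<'E'
np.set_printoptions(precision=2,suppress=True)
th=np.radians(9.72); X=np.array([np.cos(th),np.sin(th),0]); Y=np.array([-np.sin(th),np.cos(th),0]); Z=np.array([0,0,1.])
LOCK=543.8*X-78*Y+185.7*Z
def go(p,Rt=None):
    s=manip.read_state(); R0=R.from_euler("xyz",s["eef_rot"]); 
    print("clock",s["clock"],"pos",s["eef_pos"],"q",s["joints"],"F",s["wrist_force"],"gap",s["finger_gap"])
    print("tool travel",R0.inv().apply(np.array(p)-s["eef_pos"]))
    if Rt is not None: print("rotvec",np.degrees((R0.inv()*R.from_matrix(Rt)).as_rotvec()))
def lean(deg,ax):  # tool z leaning outwards; ax: 'y' tool y=Y (press), 'x' tool x=Y (insert)
    l=np.radians(deg); z=np.sin(l)*X-np.cos(l)*Z
    return np.stack([np.cross(Y,z),Y,z],1) if ax=='y' else np.stack([Y,np.cross(z,Y),z],1)
E
python3 - <<'E'
from h import *
Rp=lean(35,'y'); cap=LOCK+8*X-11.4*Z
go(cap-79*Rp[:,2],Rp)
E
```

```text
clock 5.05 pos [237.18 495.43 231.94] q [ 1.3   0.18  1.76 -0.65  1.02 -0.15] F [-0.22 -0.7   0.56] gap 37.347748853591
tool travel [-158.51 -526.43  102.52]
rotvec [-0.01 -0.08  0.06]
```

12 rows of (-13.2, -43.9, 8.55).

Request:
send_rows(plan=[{"travel": [-13.2, -43.9, 8.5], "delta_rot": [0, 0, 0], "fingers": 1}, {"travel": [-13.2, -43.9, 8.5], "delta_rot": [0, 0, 0], "fingers": 1}, {"travel": [-13.2, -43.9, 8.5], "delta_rot": [0, 0, 0], "fingers": 1}, {"travel": [-13.2, -43.9, 8.5], "delta_rot": [0, 0, 0], "fingers": 1}, {"travel": [-13.2, -43.9, 8.5], "delta_rot": [0, 0, 0], "fingers": 1}, {"travel": [-13.2, -43.9, 8.5], "delta_rot": [0, 0, 0], "fingers": 1}, {"travel": [-13.2, -43.9, 8.5], "delta_rot": [0, 0, 0], "fingers": 1}, {"travel": [-13.2, -43.9, 8.5], "delta_rot": [0, 0, 0], "fingers": 1}, {"travel": [-13.2, -43.9, 8.5], "delta_rot": [0, 0, 0], "fingers": 1}, {"travel": [-13.2, -43.9, 8.5], "delta_rot": [0, 0, 0], "fingers": 1}, {"travel": [-13.2, -43.9, 8.5], "delta_rot": [0, 0, 0], "fingers": 1}, {"travel": [-13.2, -43.9, 8.5], "delta_rot": [0, 0, 0], "fingers": 1}, {"travel": [0, 0, 0], "delta_rot": [0, 0, 0], "fingers": 1}])

```text
clock: 6.68
eef_pos: [514.2, 5.5, 240.4]
eef_rot: [3.138, 0.612, -2.98]
wrist_force: [-0.3, 0.8, -0.6]
finger_gap: 0.4
```

Run:
```python
from h import *
Rp=lean(35,'y'); cap=LOCK+8*X-11.4*Z
go(cap-19*Rp[:,2],Rp)
ims=[]
for n,(r,k) in dict(top=(120,215),scene=(150,240)).items():
    c=camera(n); ims.append(cv2.resize(np.ascontiguousarray(c["color"][r:r+120,k:k+130,::-1]),None,fx=3,fy=3,interpolation=cv2.INTER_CUBIC))
cv2.imwrite("pics/pre.png",np.hstack(ims))
```

```text
clock 6.675 pos [514.18   5.52 240.45] q [-0.15 -0.08  2.01  0.3   0.64 -2.07] F [-0.26  0.82 -0.6 ] gap 0.39195771589664363
tool travel [ 1.91  3.4  60.46]
rotvec [-0.04  0.05 -0.39]
```

View pics/pre.png

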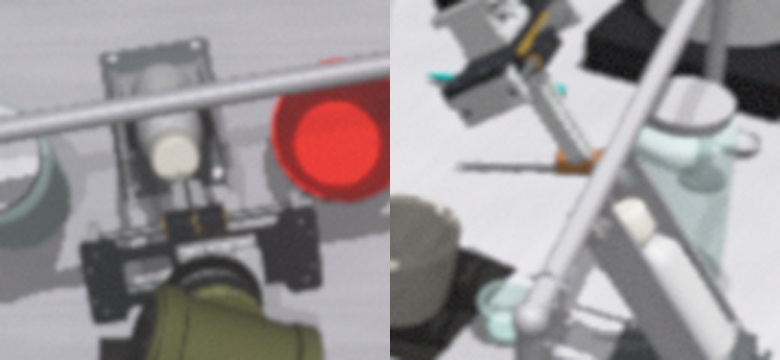

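Request:
send_rows(plan=[{"travel": [2, 3.5, 10], "delta_rot": [0, 0, -0.4], "fingers": 1}, {"travel": [0, 0, 20], "delta_rot": [0, 0, 0], "fingers": 1}, {"travel": [0, 0, 20], "delta_rot": [0, 0, 0], "fingers": 1}, {"travel": [0, 0, 5], "delta_rot": [0, 0, 0], "fingers": 1}, {"travel": [0, 0, 0], "delta_rot": [0, 0, 0], "fingers": 1}])

```text
clock: 7.4
eef_pos: [541.3, 17.5, 193.4]
eef_rot: [-3.137, 0.61, -2.963]
wrist_force: [-0.5, -0.6, 0.4]
finger_gap: 0.4
```

Request:
send_rows(plan=[{"travel": [0, 0, 5], "delta_rot": [0, 0, 0], "fingers": 1}, {"travel": [0, 0, 0], "delta_rot": [0, 0, 0], "fingers": 1}])

```text
clock: 7.65
eef_pos: [544.3, 17.3, 189.5]
eef_rot: [-3.137, 0.611, -2.964]
wrist_force: [-0.5, 0.7, -0.6]
finger_gap: 0.8
```

Request:
send_rows(plan=[{"travel": [0, 0, 4], "delta_rot": [0, 0, 0], "fingers": 1}, {"travel": [0, 0, 0], "delta_rot": [0, 0, 0], "fingers": 1}])

```text
clock: 7.9
eef_pos: [546.8, 17.6, 186.3]
eef_rot: [-3.137, 0.611, -2.964]
wrist_force: [-1.8, -0.0, 3.8]
finger_gap: 0.5
```

Request:
send_rows(plan=[{"travel": [0, 0, 3], "delta_rot": [0, 0, 0], "fingers": 1}, {"travel": [0, 0, 0], "delta_rot": [0, 0, 0], "fingers": 1}])

```text
clock: 8.15
eef_pos: [548.5, 17.9, 183.8]
eef_rot: [-3.137, 0.611, -2.964]
wrist_force: [-3.0, 0.6, 5.3]
finger_gap: 0.4
```

Request:
send_rows(plan=[{"travel": [0, 0, 3], "delta_rot": [0, 0, 0], "fingers": 1}, {"travel": [0, 0, 0], "delta_rot": [0, 0, 0], "fingers": 1}])

```text
clock: 8.4
eef_pos: [550.2, 18.2, 181.4]
eef_rot: [-3.137, 0.611, -2.964]
wrist_force: [-3.7, 0.4, 7.3]
finger_gap: 0.5
```

Request:
send_rows(plan=[{"travel": [0, 0, 2], "delta_rot": [0, 0, 0], "fingers": 1}, {"travel": [0, 0, 0], "delta_rot": [0, 0, 0], "fingers": 1}])

```text
clock: 8.65
eef_pos: [551.1, 18.4, 180.2]
eef_rot: [-3.137, 0.611, -2.963]
wrist_force: [-14.3, -0.7, 14.3]
finger_gap: 0.5
```

Request:
send_rows(plan=[{"travel": [0, 0, 1], "delta_rot": [0, 0, 0], "fingers": 1}, {"travel": [0, 0, 0], "delta_rot": [0, 0, 0], "fingers": 1}])

```text
clock: 8.9
eef_pos: [551.4, 18.5, 180.1]
eef_rot: [-3.136, 0.612, -2.963]
wrist_force: [-28.7, -3.3, 28.0]
finger_gap: 0.7
```

Request:
send_rows(plan=[{"travel": [0, 0, -4], "delta_rot": [0, 0, 0], "fingers": 1}, {"travel": [0, 0, -10], "delta_rot": [0, 0, 0], "fingers": 1}, {"travel": [0, 0, -30], "delta_rot": [0, 0, 0], "fingers": 1}, {"travel": [0, 0, -40], "delta_rot": [0, 0, 0], "fingers": 1}, {"travel": [0, 0, -20], "delta_rot": [0, 0, 0], "fingers": 1}, {"travel": [0, 0, 0], "delta_rot": [0, 0, 0], "fingers": 1}])

```text
clock: 9.65
eef_pos: [492.8, 8.2, 264.9]
eef_rot: [-3.136, 0.613, -2.963]
wrist_force: [0.2, 0.3, -0.4]
finger_gap: 0.6
```

Run:
```python
from h import *
for n in("top","scene"):
    c=camera(n); P=cloud(c); m=masks_of("cap",n)
    for r in tip_of("cap_top",n)[:1]: p=w(c,r["at"]); print(n,[p@X,p@Y,p[2]])
    for r in m[:1]:
        Q=P[r["region"]&(c["z_map"]>0)]; print(len(Q),np.percentile(Q@np.stack([X,Y,Z],1),[3,50,97],0))
# pin pose, several
c=camera("top")
for _ in range(3):
    c=camera("top")
    for t in("pin_grip","pin_mid"):
        print(t,[w(c,r["at"]) for r in tip_of(t,"top")])
d=np.radians(-150.8); x=np.array([np.cos(d),np.sin(d),0]); z=-Z
go([387+8*x[0],300+8*x[1],140],np.stack([x,np.cross(z,x),z],1))
```

```text
top [np.float64(556.343050813888), np.float64(-80.1417751694485), np.float64(174.02199443726954)]
198 [[539.95 -95.54 165.26]
 [556.84 -78.76 176.5 ]
 [576.01 -61.89 185.37]]
scene [np.float64(548.6709331491547), np.float64(-82.9402616242443), np.float64(173.81012318313424)]
88 [[555.48 -98.65 163.01]
 [572.11 -88.91 176.44]
 [583.19 -68.64 183.46]]
pin_grip [array([391.17, 302.4 ,  14.15]), array([268.98, 421.17,  13.89])]
pin_mid [array([316.69, 262.91,  12.23]), array([188.95, 399.69,   9.68])]
pin_grip [array([268.72, 423.47,  13.56]), array([386.96, 302.01,  14.9 ])]
pin_mid [array([317.92, 262.51,   9.24]), array([190.64, 404.48,  10.87]), array([581.34,  17.7 , 314.47])]
pin_grip [array([389.69, 302.1 ,  14.79]), array([267.76, 424.98,  12.16])]
pin_mid [array([187.53, 401.39,  11.65]), array([314.22, 265.51,  11.87]), array([552.26, 173.89,  -1.68])]
clock 10.45 pos [492.86   8.44 263.86] q [-0.15 -0.16  2.03  0.28  0.71 -2.06] F [-0.32 -0.96  0.08] gap 0.8364734003975711
tool travel [120.27 303.41  65.57]
rotvec [ -6.06  34.61 -18.49]
```

Request:
send_rows(plan=[{"travel": [15, 38, 8.2], "delta_rot": [0, 0, 0], "fingers": 1}, {"travel": [15, 38, 8.2], "delta_rot": [0, 0, 0], "fingers": 0}, {"travel": [15, 38, 8.2], "delta_rot": [0, 0, 0], "fingers": -0.3}, {"travel": [15, 38, 8.2], "delta_rot": [0, 0, 0], "fingers": -0.3}, {"travel": [15, 38, 8.2], "delta_rot": [0, 0, 0], "fingers": -0.3}, {"travel": [15, 38, 8.2], "delta_rot": [0, 0, 0], "fingers": -0.3}, {"travel": [15, 38, 8.2], "delta_rot": [0, 0, 0], "fingers": -0.3}, {"travel": [15, 38, 8.2], "delta_rot": [0, 0, 0], "fingers": -0.3}, {"travel": [0, 0, 0], "delta_rot": [-1.5, 8.65, -4.6], "fingers": -0.3}, {"travel": [0, 0, 0], "delta_rot": [-1.5, 8.65, -4.6], "fingers": -0.3}, {"travel": [0, 0, 0], "delta_rot": [-1.5, 8.65, -4.6], "fingers": -0.3}, {"travel": [0, 0, 0], "delta_rot": [-1.5, 8.65, -4.6], "fingers": -0.3}, {"travel": [0, 0, 0], "delta_rot": [0, 0, 0], "fingers": -0.3}])

```text
clock: 12.08
eef_pos: [382.9, 293.6, 139.1]
eef_rot: [-3.114, 0.078, -2.688]
wrist_force: [0.9, 0.3, -0.5]
finger_gap: 61.6
```

Run:
```python
from h import *
d=np.radians(-150.8); x=np.array([np.cos(d),np.sin(d),0]); z=-Z
go([381.5,297.6,60],np.stack([x,np.cross(z,x),z],1))
c=camera("top"); P=cloud(c); hsv=cv2.cvtColor(c["color"],cv2.COLOR_RGB2HSV)
m=(hsv[...,1]>110)&(hsv[...,0]<20)&(c["z_map"]>0)&(P[...,2]<40)&(np.linalg.norm(P[...,:2]-[388,301],axis=-1)<60)
print(m.sum(),P[m].mean(0))
```

```text
clock 12.075 pos [382.94 293.63 139.14] q [ 0.6   0.21  1.85 -0.05  1.01 -1.4 ] F [ 0.89  0.26 -0.45] gap 61.59930017472293
tool travel [ 5.74  6.35 78.79]
rotvec [-1.69  4.44 -3.27]
11 [362.55 287.24  24.95]
```

Request:
send_rows(plan=[{"travel": [0, 0, 0], "delta_rot": [-1.7, 4.4, -3.3], "fingers": -0.3}, {"travel": [0, 4.5, 30], "delta_rot": [0, 0, 0], "fingers": -0.3}, {"travel": [0, 0, 30], "delta_rot": [0, 0, 0], "fingers": -0.3}, {"travel": [0, 0, 0], "delta_rot": [0, 0, 0], "fingers": -0.3}])

```text
clock: 12.62
eef_pos: [378.1, 296.8, 77.8]
eef_rot: [-3.141, -0.002, -2.631]
wrist_force: [0.5, 0.3, 0.4]
finger_gap: 61.2
```

Run:
```python
from h import *
d=np.radians(-150.8); x=np.array([np.cos(d),np.sin(d),0]); z=-Z
go([381.5,297.6,21.5],np.stack([x,np.cross(z,x),z],1))
```

```text
clock 12.625 pos [378.11 296.84  77.78] q [ 0.59  0.33  1.86 -0.    0.95 -1.49] F [0.53 0.29 0.41] gap 61.15978653487783
tool travel [-3.43 -0.93 56.28]
rotvec [-0.06 -0.1   0.08]
```

Request:
send_rows(plan=[{"travel": [-3.4, -0.9, 20], "delta_rot": [0, 0, 0], "fingers": -0.3}, {"travel": [0, 0, 20], "delta_rot": [0, 0, 0], "fingers": -0.3}, {"travel": [0, 0, 16], "delta_rot": [0, 0, 0], "fingers": -0.3}, {"travel": [0, 0, 0], "delta_rot": [0, 0, 0], "fingers": 0.2}, {"travel": [0, 0, 0], "delta_rot": [0, 0, 0], "fingers": 1}, {"travel": [0, 0, 0], "delta_rot": [0, 0, 0], "fingers": 1}, {"travel": [0, 0, 0], "delta_rot": [0, 0, 0], "fingers": 1}, {"travel": [0, 0, 0], "delta_rot": [0, 0, 0], "fingers": 1}], grip_force=40)

```text
clock: 13.62
eef_pos: [383.1, 298.6, 23.7]
eef_rot: [3.141, 0.001, -2.63]
wrist_force: [-0.8, -0.2, 5.1]
finger_gap: 23.9
```

Request:
send_rows(plan=[{"travel": [0, 0, 0], "delta_rot": [0, 0, 0], "fingers": 1}, {"travel": [0, 0, -10], "delta_rot": [0, 0, 0], "fingers": 1}, {"travel": [0, 0, -40], "delta_rot": [0, 0, 0], "fingers": 1}, {"travel": [0, 0, -60], "delta_rot": [0, 0, 0], "fingers": 1}, {"travel": [0, 0, -60], "delta_rot": [0, 0, 0], "fingers": 1}, {"travel": [0, 0, -50], "delta_rot": [0, 0, 0], "fingers": 1}, {"travel": [0, 0, 0], "delta_rot": [0, 0, 0], "fingers": 1}])

```text
clock: 14.5
eef_pos: [383.7, 298.9, 247.2]
eef_rot: [3.141, 0.007, -2.63]
wrist_force: [-0.5, 0.2, -1.7]
finger_gap: 23.8
```

Run:
```python
from h import *
Ri=lean(45,'x')
# pre-insert: pin axis point; TCP = pin_grip+8 along tip, 9.5 behind
go([400,-190,280],Ri)
for n in("top","scene"):
    c=camera(n); P=cloud(c); 
    for t in("pin_grip","pin_mid"): print(n,t,[w(c,r["at"]) for r in tip_of(t,n)])
    hsv=cv2.cvtColor(c["color"],cv2.COLOR_RGB2HSV)
ims=c["color"][100:300,180:420,::-1]; cv2.imwrite("pics/held.png",cv2.resize(np.ascontiguousarray(ims),None,fx=3,fy=3))
```

```text
clock 14.5 pos [383.75 298.9  247.21] q [ 0.59  0.14  1.67  0.    1.33 -1.5 ] F [-0.48  0.15 -1.66] gap 23.837482550921347
tool travel [ 225.06 -434.17  -34.64]
rotvec [-29.75 -42.5  103.19]
top pin_grip [array([560.6 ,  15.24, 174.79]), array([549.52,  11.24, 188.09])]
top pin_mid []
scene pin_grip [array([389.53, 298.77, 230.46]), array([269.4 , 422.06,  10.79])]
scene pin_mid [array([320.2 , 257.24, 235.29]), array([189.04, 401.5 ,  11.49])]
```

View pics/held.png

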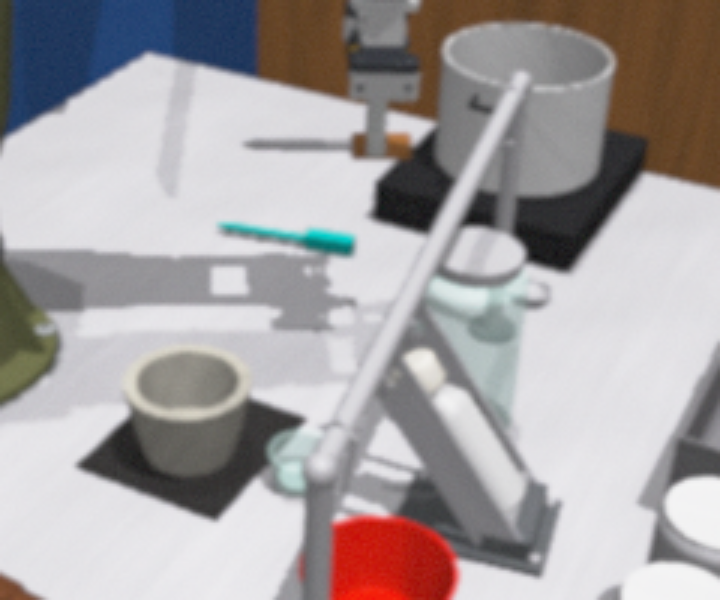

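Request:
send_rows(plan=[{"travel": [0, 0, -5], "delta_rot": [-2.12, -3.04, 7.37], "fingers": 1}, {"travel": [0, 0, 0], "delta_rot": [-2.12, -3.04, 7.37], "fingers": 1}, {"travel": [0, 0, 0], "delta_rot": [-2.12, -3.04, 7.37], "fingers": 1}, {"travel": [0, 0, 0], "delta_rot": [-2.12, -3.04, 7.37], "fingers": 1}, {"travel": [0, 0, 0], "delta_rot": [-2.12, -3.04, 7.37], "fingers": 1}, {"travel": [0, 0, 0], "delta_rot": [-2.12, -3.04, 7.37], "fingers": 1}, {"travel": [0, 0, 0], "delta_rot": [-2.12, -3.04, 7.37], "fingers": 1}, {"travel": [0, 0, 0], "delta_rot": [-2.12, -3.04, 7.37], "fingers": 1}, {"travel": [0, 0, 0], "delta_rot": [-2.12, -3.04, 7.37], "fingers": 1}, {"travel": [0, 0, 0], "delta_rot": [-2.12, -3.04, 7.37], "fingers": 1}, {"travel": [0, 0, 0], "delta_rot": [-2.12, -3.04, 7.37], "fingers": 1}, {"travel": [0, 0, 0], "delta_rot": [-2.12, -3.04, 7.37], "fingers": 1}, {"travel": [0, 0, 0], "delta_rot": [-2.12, -3.04, 7.37], "fingers": 1}, {"travel": [0, 0, 0], "delta_rot": [-2.12, -3.04, 7.37], "fingers": 1}, {"travel": [0, 0, 0], "delta_rot": [0, 0, 0], "fingers": 1}])

```text
clock: 16.68
eef_pos: [382.3, 298.4, 246.9]
eef_rot: [2.374, 0.017, 1.767]
wrist_force: [-0.3, 0.6, -0.4]
finger_gap: 23.8
```

Run:
```python
from h import *
Ri=lean(45,'x')
go([430,-190,260],Ri)
```

```text
clock 16.675 pos [382.27 298.4  246.86] q [ 0.8  -0.14  2.11 -0.74  0.64  1.08] F [-0.32  0.61 -0.43] gap 23.82764890505822
tool travel [-488.5   -31.36  -36.94]
rotvec [-0.98 -0.35  1.76]
```

Request:
send_rows(plan=[{"travel": [0, 0, 0], "delta_rot": [-1, -0.3, 1.8], "fingers": 1}, {"travel": [-45.8, 5.9, -3.7], "delta_rot": [0, 0, 0], "fingers": 1}, {"travel": [-45.8, 5.9, -3.7], "delta_rot": [0, 0, 0], "fingers": 1}, {"travel": [-45.8, 0, -3.7], "delta_rot": [0, 0, 0], "fingers": 1}, {"travel": [-45.8, 0, -3.7], "delta_rot": [0, 0, 0], "fingers": 1}, {"travel": [-45.8, 0, -3.7], "delta_rot": [0, 0, 0], "fingers": 1}, {"travel": [-45.8, 0, -3.7], "delta_rot": [0, 0, 0], "fingers": 1}, {"travel": [-45.8, 0, -3.7], "delta_rot": [0, 0, 0], "fingers": 1}, {"travel": [-45.8, 0, -3.7], "delta_rot": [0, 0, 0], "fingers": 1}, {"travel": [-45.8, 0, -3.7], "delta_rot": [0, 0, 0], "fingers": 1}, {"travel": [-45.8, 0, -3.7], "delta_rot": [0, 0, 0], "fingers": 1}, {"travel": [0, 0, 0], "delta_rot": [0, 0, 0], "fingers": 1}])

```text
clock: 18.18
eef_pos: [437.8, -123.5, 277.1]
eef_rot: [2.367, 0.001, 1.735]
wrist_force: [0.1, 1.3, -1.6]
finger_gap: 23.7
```

```bash
cat >> h.py <<'E'
def pinfit(draw=None):
    s=manip.read_state(); R0=R.from_euler("xyz",s["eef_rot"])
    for n in("top","scene"):
        c=camera(n); P=cloud(c)
        for t in("pin_grip","pin_mid"):
            for r in tip_of(t,n):
                p=w(c,r["at"])
                if np.linalg.norm(p-s["eef_pos"])<120: print(n,t,p,"tool",R0.inv().apply(p-s["eef_pos"]),"stand rel lock",[(p-LOCK)@a for a in(X,Y,Z)])
        # rod/handle points near tool x axis
        T=R0.inv().apply((P-s["eef_pos"]).reshape(-1,3)).reshape(P.shape)
        k=(c["z_map"]>0)&(T[...,0]>35)&(T[...,0]<120)&(abs(T[...,1])<20)&(abs(T[...,2]-11)<25)
        Q=T[k]
        if len(Q)>20: print(n,"rod",len(Q),np.median(Q,0),"slope y,z per mm",np.polyfit(Q[:,0],Q[:,1:],1)[0])
        if draw: cv2.imwrite(f"pics/{draw}_{n}.png",c["color"][:,:,::-1])
E
python3 - <<'E'
from h import *
Ri=lean(45,'x'); tgt=LOCK-78.5*Y+8*Y-11.7*Ri[:,2]  # home
go(tgt-160*Y,Ri); pinfit()
E
```

```text
clock 18.175 pos [ 437.82 -123.5   277.14] q [-0.64 -0.27  2.14  0.76  0.83 -1.21] F [ 0.13  1.27 -1.61] gap 23.72047271465098
tool travel [-112.08   31.33  147.3 ]
rotvec [-0.6   0.27 -0.16]
top pin_grip [ 447.73 -132.18  271.39] tool [-10.18   1.94   9.96] stand rel lock [np.float64(-124.81663994409436), np.float64(-127.87503990832609), np.float64(85.6939693221139)]
top pin_mid [431.9  -53.56 269.06] tool [69.98 -1.58  9.63] stand rel lock [np.float64(-127.14146703762991), np.float64(-47.70775622157319), np.float64(83.35691877220194)]
top rod 178 [77.58  3.49  6.24] slope y,z per mm [0.01 0.  ]
scene pin_grip [ 445.24 -126.1   271.66] tool [-3.77  1.09  8.74] stand rel lock [np.float64(-126.24164853050307), np.float64(-121.46053899418152), np.float64(85.96412610037765)]
scene pin_grip [432.87 -53.77 272.53] tool [69.61  1.51  7.8 ] stand rel lock [np.float64(-126.21720383246237), np.float64(-48.08041548076839), np.float64(86.82834575588998)]
scene pin_mid [432.43 -52.27 271.76] tool [71.15  0.84  8.21] stand rel lock [np.float64(-126.40094664548381), np.float64(-46.53326954359727), np.float64(86.05855485716626)]
scene pin_mid [ 448.36 -124.99  268.1 ] tool [-3.18  0.93 13.57] stand rel lock [np.float64(-122.97702058140916), np.float64(-120.89483405029948), np.float64(82.39871136006155)]
scene rod 80 [75.65  3.81 10.47] slope y,z per mm [ 0.   -0.01]
```

Request:
send_rows(plan=[{"travel": [-28, 0, 0], "delta_rot": [-0.6, 0.3, -0.2], "fingers": 1}, {"travel": [-28, 0, 0], "delta_rot": [0, 0, 0], "fingers": 1}, {"travel": [-28, 0, 0], "delta_rot": [0, 0, 0], "fingers": 1}, {"travel": [-28, 0, 0], "delta_rot": [0, 0, 0], "fingers": 1}, {"travel": [0, 6, 28], "delta_rot": [0, 0, 0], "fingers": 1}, {"travel": [0, 6, 28], "delta_rot": [0, 0, 0], "fingers": 1}, {"travel": [0, 6, 28], "delta_rot": [0, 0, 0], "fingers": 1}, {"travel": [0, 6, 28], "delta_rot": [0, 0, 0], "fingers": 1}, {"travel": [0, 6, 28], "delta_rot": [0, 0, 0], "fingers": 1}, {"travel": [0, 0, 0], "delta_rot": [0, 0, 0], "fingers": 1}, {"travel": [0, 0, 0], "delta_rot": [0, 0, 0], "fingers": 1}])

```text
clock: 19.85
eef_pos: [574.6, -209.4, 198.9]
eef_rot: [2.358, -0.003, 1.743]
wrist_force: [0.7, -0.5, -0.7]
finger_gap: 23.7
```

Run:
```python
from h import *
Ri=lean(45,'x'); tgt=LOCK-71*Y-10.5*Ri[:,2]
go(tgt-160*Y,Ri); pinfit("pi")
a=cv2.imread("pics/pi_top.png")[110:250,230:370]; b=cv2.imread("pics/pi_scene.png")[160:300,230:370]
cv2.imwrite("pics/pi.png",cv2.resize(np.hstack([a,b]),None,fx=2.85,fy=2.85,interpolation=cv2.INTER_CUBIC))
```

```text
clock 19.85 pos [ 574.58 -209.4   198.89] q [-0.62  0.23  1.86  0.94  0.68 -1.44] F [ 0.69 -0.55 -0.74] gap 23.73019177401614
tool travel [-5.64 -0.25  7.87]
rotvec [-0.1  -0.26 -0.02]
top pin_grip [ 585.61 -216.71  193.59] tool [-9.12  3.09 10.51] stand rel lock [np.float64(-3.1846257445854964), np.float64(-234.47042216206572), np.float64(7.892635117939619)]
top pin_mid [ 563.92 -141.98  190.53] tool [68.22 -5.3   6.85] stand rel lock [np.float64(-11.943990416292323), np.float64(-157.14891110636322), np.float64(4.828739132280646)]
top rod 151 [78.28  2.83  6.4 ] slope y,z per mm [ 0. -0.]
scene pin_grip [ 580.76 -218.91  188.36] tool [-10.47  -4.25  10.57] stand rel lock [np.float64(-8.338232460581224), np.float64(-235.82133137299297), np.float64(2.660022686840705)]
scene pin_mid [ 568.   -143.2   191.47] tool [66.31 -1.93  8.86] stand rel lock [np.float64(-8.127547722718697), np.float64(-159.04568100501513), np.float64(5.770508583807157)]
```

View pics/pi.png

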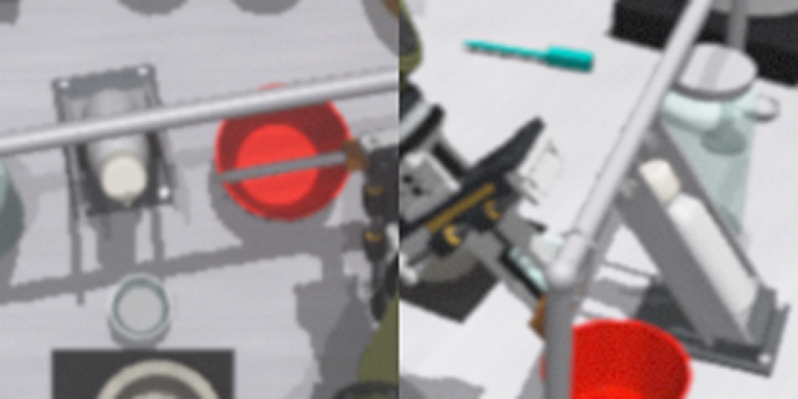

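Request:
send_rows(plan=[{"travel": [0, 0.3, 8.4], "delta_rot": [-0.1, -0.3, 0], "fingers": 1}, {"travel": [0, 0, 0], "delta_rot": [0, 0, 0], "fingers": 1}, {"travel": [10, 0, 0], "delta_rot": [0, 0, 0], "fingers": 1}, {"travel": [8, 0, 0], "delta_rot": [0, 0, 0], "fingers": 1}, {"travel": [0, 0, 0], "delta_rot": [0, 0, 0], "fingers": 1}, {"travel": [0, 0, 0], "delta_rot": [0, 0, 0], "fingers": 1}])

```text
clock: 20.9
eef_pos: [577.8, -191.0, 192.9]
eef_rot: [2.356, 0.0, 1.739]
wrist_force: [-0.1, -0.9, -1.4]
finger_gap: 23.7
```

Run:
```python
from h import *
Ri=lean(45,'x'); s=manip.read_state(); tgt=LOCK-Ri@np.array([71,-.5,10])
go(tgt,Ri); pinfit("pj")
c=camera("top");print([[ (w(c,r["at"])-LOCK)@a for a in (X,Y,Z)] for r in tip_of("lock_mid","top")[:1]])
R0=R.from_euler("xyz",s["eef_rot"]).as_matrix(); tip=s["eef_pos"]+R0@[145,-.5,10]
for n in("top","scene"):
    c=camera(n); print(n,"tip px",px(c,tip),"near hole",px(c,LOCK-46*Y),"far",px(c,LOCK+46*Y))
a=cv2.imread("pics/pj_top.png")[135:215,235:335]; b=cv2.imread("pics/pj_scene.png")[180:260,270:370]
cv2.imwrite("pics/pj.png",cv2.resize(np.hstack([a,b]),None,fx=4,fy=4,interpolation=cv2.INTER_CUBIC))
```

```text
clock 20.9 pos [ 577.82 -191.05  192.86] q [-0.58  0.22  1.88  0.95  0.63 -1.43] F [-0.13 -0.91 -1.41] gap 23.743925209102905
tool travel [136.86  -0.11  -0.49]
rotvec [-0.01  0.07 -0.07]
top pin_grip [ 592.03 -198.31  184.53] tool [-9.54  3.17 14.94] stand rel lock [np.float64(6.251074033359099), np.float64(-217.42040096758), np.float64(-1.1668542146930463)]
top pin_mid [ 571.73 -119.08  183.63] tool [71.97 -2.26 10.78] stand rel lock [np.float64(-0.3834101285621692), np.float64(-135.90101930606772), np.float64(-2.0690922264784035)]
top rod 151 [76.96  2.55  6.18] slope y,z per mm [-0.01  0.01]
scene pin_grip [ 587.41 -201.31  184.86] tool [-11.72  -0.18  11.13] stand rel lock [np.float64(1.1851978832042056), np.float64(-219.59442761317922), np.float64(-0.8402442825217236)]
scene pin_mid [ 570.9  -122.8   187.26] tool [68.44 -0.72  7.2 ] stand rel lock [np.float64(-1.8326480477762037), np.float64(-139.42358581322023), np.float64(1.5636548465639066)]
scene rod 79 [81.57  3.87  9.99] slope y,z per mm [ 0.01 -0.03]
[[np.float64(-1.5034547949868402), np.float64(-3.48444775670088), np.float64(5.67604037772054)]]
top tip px [297. 171.] near hole [291. 173.] far [256. 179.]
scene tip px [308. 228.] near hole [309. 225.] far [318. 207.]
```

View pics/pj.png

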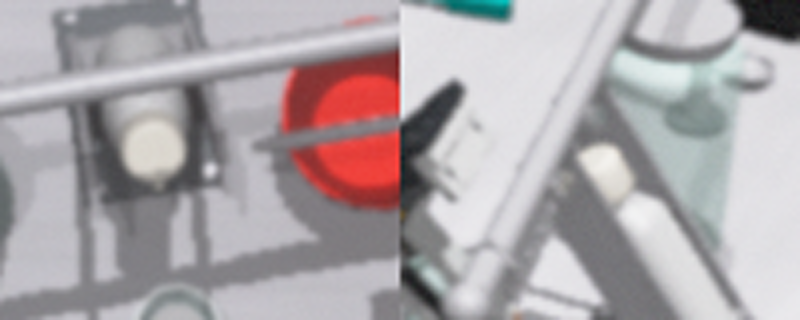

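Run:
```python
from h import *
a=-.5736*X+.8192*Z; b=.8192*X+.5736*Z
for n in("top","scene"):
    for s in(1,-1):
        Q=[]
        for _ in range(2):
            c=camera(n); P=cloud(c)[c["z_map"]>0]-LOCK; t=np.stack([P@a,P@b,P@Y],1)
            Q.append(t[(abs(t[:,2]-43*s)<9)&(t[:,0]>-30)&(t[:,0]<32)&(abs(t[:,1])<32)])
        Q=np.vstack(Q); end=Q[Q[:,0]>14]; 
        print(n,s,len(Q),"a pct",np.percentile(Q[:,0],[50,80,90,95,99]),"b pct",np.percentile(Q[:,1],[1,5,50,95,99]))
        if len(end): print("  end",len(end),"a med",np.median(end[:,0]),"b 3/50/97",np.percentile(end[:,1],[3,50,97]),"v",np.percentile(end[:,2],[5,50,95]))
```

```text
top 1 124 a pct [20.09 22.98 24.18 24.83 26.35] b pct [-21.2  -17.72  10.99  23.41  24.14]
  end 82 a med 21.90054505083063 b 3/50/97 [-20.04   3.18  22.26] v [39.06 41.69 44.38]
top -1 147 a pct [19.04 22.36 23.06 23.9  25.62] b pct [-21.28 -17.67   8.97  23.57  24.74]
  end 87 a med 21.843828374442538 b 3/50/97 [-20.81   2.63  23.04] v [-46.84 -44.06 -41.19]
scene 1 278 a pct [-12.57   2.33   9.98  13.65  19.96] b pct [-20.98 -18.78  11.    23.06  24.27]
  end 13 a med 18.18364233853406 b 3/50/97 [-22.66  19.9   23.32] v [36.02 40.56 45.94]
scene -1 305 a pct [-13.48   2.32   9.52  13.82  19.66] b pct [-20.35 -14.86  11.86  23.25  24.2 ]
  end 15 a med 17.922444608511647 b 3/50/97 [-21.95  19.78  24.04] v [-48.83 -45.7  -42.53]
```

Request:
send_rows(plan=[{"travel": [0, 0.8, -0.3], "delta_rot": [0, 0, 0], "fingers": 1}, {"travel": [10, 0, 0], "delta_rot": [0, 0, 0], "fingers": 1}, {"travel": [10, 0, 0], "delta_rot": [0, 0, 0], "fingers": 1}, {"travel": [10, 0, 0], "delta_rot": [0, 0, 0], "fingers": 1}, {"travel": [10, 0, 0], "delta_rot": [0, 0, 0], "fingers": 1}, {"travel": [0, 0, 0], "delta_rot": [0, 0, 0], "fingers": 1}])

```text
clock: 22.55
eef_pos: [571.4, -150.7, 193.5]
eef_rot: [2.357, -0.0, 1.739]
wrist_force: [-0.1, -0.9, -1.2]
finger_gap: 23.8
```

```bash
cat > t.py <<'E'
from h import *
Ri=lean(45,'x'); L=LOCK+[.8,0,.5]-Y; go(L-Ri@np.array([71,-.5,10]),Ri)
E
python3 t.py
```

```text
clock 22.55 pos [ 571.36 -150.75  193.54] q [-0.51  0.17  1.95  0.95  0.58 -1.38] F [-0.07 -0.94 -1.21] gap 23.767952956865347
tool travel [94.91  0.09  0.01]
rotvec [-0.02  0.03 -0.05]
```

Request:
send_rows(plan=[{"travel": [10, 0, 0], "delta_rot": [0, 0, 0], "fingers": 1}, {"travel": [10, 0, 0], "delta_rot": [0, 0, 0], "fingers": 1}, {"travel": [10, 0, 0], "delta_rot": [0, 0, 0], "fingers": 1}, {"travel": [10, 0, 0], "delta_rot": [0, 0, 0], "fingers": 1}, {"travel": [10, 0, 0], "delta_rot": [0, 0, 0], "fingers": 1}, {"travel": [0, 0, 0], "delta_rot": [0, 0, 0], "fingers": 1}])

```text
clock: 23.3
eef_pos: [563.0, -101.6, 193.6]
eef_rot: [2.357, -0.0, 1.739]
wrist_force: [0.1, 0.2, -2.2]
finger_gap: 23.8
```

```bash
python3 t.py
```

```text
clock 23.3 pos [ 563.01 -101.55  193.56] q [-0.42  0.12  2.01  0.93  0.51 -1.31] F [ 0.14  0.22 -2.18] gap 23.80710102570745
tool travel [45.02  0.07 -0.01]
rotvec [-0.02  0.04 -0.05]
```

Request:
send_rows(plan=[{"travel": [8, 0, 0], "delta_rot": [0, 0, 0], "fingers": 1}, {"travel": [8, 0, 0], "delta_rot": [0, 0, 0], "fingers": 1}, {"travel": [8, 0, 0], "delta_rot": [0, 0, 0], "fingers": 1}, {"travel": [0, 0, 0], "delta_rot": [0, 0, 0], "fingers": 1}])

```text
clock: 23.8
eef_pos: [559.0, -78.0, 193.5]
eef_rot: [2.357, -0.0, 1.739]
wrist_force: [0.3, -0.6, -0.5]
finger_gap: 23.5
```

Request:
send_rows(plan=[{"travel": [7, 0, 0], "delta_rot": [0, 0, 0], "fingers": 1}, {"travel": [6, 0, 0], "delta_rot": [0, 0, 0], "fingers": 1}, {"travel": [0, 0, 0], "delta_rot": [0, 0, 0], "fingers": 1}])

```text
clock: 24.18
eef_pos: [556.8, -65.3, 193.5]
eef_rot: [2.357, -0.0, 1.739]
wrist_force: [-0.2, -0.5, -1.8]
finger_gap: 23.7
```

Request:
send_rows(plan=[{"travel": [3, 0, 0], "delta_rot": [0, 0, 0], "fingers": 1}, {"travel": [2, 0, 0], "delta_rot": [0, 0, 0], "fingers": 1}, {"travel": [0, 0, 0], "delta_rot": [0, 0, 0], "fingers": 1}])

```text
clock: 24.55
eef_pos: [556.1, -60.8, 193.5]
eef_rot: [2.357, -0.0, 1.739]
wrist_force: [0.0, -0.0, -1.4]
finger_gap: 23.4
```

Through both ears without contact; now to the stop.

Request:
send_rows(plan=[{"travel": [2, 0, 0], "delta_rot": [0, 0, 0], "fingers": 1}, {"travel": [0, 0, 0], "delta_rot": [0, 0, 0], "fingers": 1}])

```text
clock: 24.8
eef_pos: [555.7, -58.8, 193.5]
eef_rot: [2.357, -0.0, 1.739]
wrist_force: [-0.3, -0.3, -1.2]
finger_gap: 23.8
```

Request:
send_rows(plan=[{"travel": [1.5, 0, 0], "delta_rot": [0, 0, 0], "fingers": 1}, {"travel": [0, 0, 0], "delta_rot": [0, 0, 0], "fingers": 1}])

```text
clock: 25.05
eef_pos: [555.4, -57.3, 193.5]
eef_rot: [2.357, -0.0, 1.739]
wrist_force: [0.2, 0.3, -0.9]
finger_gap: 23.8
```

```bash
python3 t.py
```

```text
clock 25.05 pos [555.45 -57.33 193.46] q [-0.32  0.07  2.06  0.89  0.44 -1.2 ] F [ 0.22  0.33 -0.86] gap 23.79879915762728
tool travel [ 0.15  0.17 -0.06]
rotvec [-0.03  0.06 -0.09]
```

Request:
send_rows(plan=[{"travel": [1.5, 0, 0], "delta_rot": [0, 0, 0], "fingers": 1}, {"travel": [0, 0, 0], "delta_rot": [0, 0, 0], "fingers": 1}])

```text
clock: 25.3
eef_pos: [555.3, -56.1, 193.5]
eef_rot: [2.356, 0.0, 1.738]
wrist_force: [0.1, -2.4, -1.1]
finger_gap: 23.6
```

Request:
send_rows(plan=[{"travel": [1.5, 0, 0], "delta_rot": [0, 0, 0], "fingers": 1}, {"travel": [0, 0, 0], "delta_rot": [0, 0, 0], "fingers": 1}])

```text
clock: 25.55
eef_pos: [555.2, -56.0, 193.6]
eef_rot: [2.356, 0.002, 1.736]
wrist_force: [0.9, -12.0, -3.7]
finger_gap: 24.0
```

Request:
send_rows(plan=[{"travel": [1, 0, 0], "delta_rot": [0, 0, 0], "fingers": 1}, {"travel": [0, 0, 0], "delta_rot": [0, 0, 0], "fingers": 1}])

```text
clock: 25.8
eef_pos: [555.2, -55.9, 193.6]
eef_rot: [2.356, 0.003, 1.734]
wrist_force: [1.4, -18.2, -5.1]
finger_gap: 23.4
```

Request:
send_rows(plan=[{"travel": [-1.5, -1.4, 1.4], "delta_rot": [0, 0, 0], "fingers": 1}, {"travel": [0, 0, 0], "delta_rot": [0, 0, 0], "fingers": 1}])

```text
clock: 26.05
eef_pos: [555.4, -56.0, 191.9]
eef_rot: [2.356, 0.001, 1.737]
wrist_force: [1.7, -8.1, -0.6]
finger_gap: 23.5
```

Request:
send_rows(plan=[{"travel": [0, -1.1, 1.1], "delta_rot": [0, 0, 0], "fingers": 1}, {"travel": [0, 0, 0], "delta_rot": [0, 0, 0], "fingers": 1}])

```text
clock: 26.3
eef_pos: [555.7, -55.9, 190.7]
eef_rot: [2.355, 0.002, 1.737]
wrist_force: [2.8, -7.2, 0.6]
finger_gap: 23.7
```

Request:
send_rows(plan=[{"travel": [0, -0.8, 0.8], "delta_rot": [0, 0, 0], "fingers": 1}, {"travel": [0, 0, 0], "delta_rot": [0, 0, 0], "fingers": 1}])

```text
clock: 26.55
eef_pos: [555.8, -55.9, 189.9]
eef_rot: [2.354, 0.002, 1.736]
wrist_force: [1.5, -7.3, 1.1]
finger_gap: 24.0
```

Request:
send_rows(plan=[{"travel": [0, -0.8, 0.8], "delta_rot": [0, 1.8, 1.8], "fingers": 1}, {"travel": [0, 0, 0], "delta_rot": [0, 0, 0], "fingers": 1}], grip_force=15)

```text
clock: 26.8
eef_pos: [555.9, -56.6, 188.7]
eef_rot: [2.354, -0.043, 1.736]
wrist_force: [0.7, -11.1, 3.5]
finger_gap: 23.9
```

Request:
send_rows(plan=[{"travel": [0, 0, 0], "delta_rot": [0, 0, 0], "fingers": 0.47}, {"travel": [0, 0, 0], "delta_rot": [0, 0, 0], "fingers": 0.42}, {"travel": [0, 0, 0], "delta_rot": [0, 0, 0], "fingers": 0.37}, {"travel": [0, 0, 0], "delta_rot": [0, 0, 0], "fingers": 0.32}, {"travel": [0, 0, 0], "delta_rot": [0, 0, 0], "fingers": 0.25}, {"travel": [0, 0, 0], "delta_rot": [0, 0, 0], "fingers": 0.15}, {"travel": [0, 0, 0], "delta_rot": [0, 0, 0], "fingers": 0.05}, {"travel": [0, 0, 0], "delta_rot": [0, 0, 0], "fingers": 0}])

```text
clock: 27.8
eef_pos: [555.1, -55.0, 187.7]
eef_rot: [2.357, -0.045, 1.738]
wrist_force: [0.5, -0.0, 0.4]
finger_gap: 46.5
```

Run:
```python
from h import *
pinfit("rel"); import t
a=cv2.imread("pics/rel_top.png")[130:220,230:330]; b=cv2.imread("pics/rel_scene.png")[175:265,265:365]
cv2.imwrite("pics/rel.png",cv2.resize(np.hstack([a,b]),None,fx=4,fy=4,interpolation=cv2.INTER_CUBIC))
```

```text
top pin_mid [547.42  12.45 183.34] tool [67.5  -2.57  7.84] stand rel lock [np.float64(-2.140183444470526), np.float64(-2.150206331716371), np.float64(-2.3585334408948597)]
top rod 312 [73.1   5.92 10.  ] slope y,z per mm [ 0.01 -0.22]
scene pin_grip [564.43 -64.05 179.31] tool [-10.87  -0.11  11.05] stand rel lock [np.float64(1.7166353086228552), np.float64(-80.42080989724516), np.float64(-6.394675497497872)]
scene pin_mid [551.08   9.49 184.8 ] tool [64.03  0.78  8.9 ] stand rel lock [np.float64(0.9759173414584422), np.float64(-5.689092974934186), np.float64(-0.9036079567833326)]
scene rod 190 [94.2   8.31 23.36] slope y,z per mm [-0.04 -0.08]
clock 28.1 pos [555.05 -54.96 187.66] q [-0.33  0.09  2.06  0.95  0.47 -1.24] F [-0.4   0.11  0.38] gap 47.30997453994188
tool travel [-1.98  4.33 -4.23]
rotvec [-0.02 -1.73 -1.89]
```

View pics/rel.png

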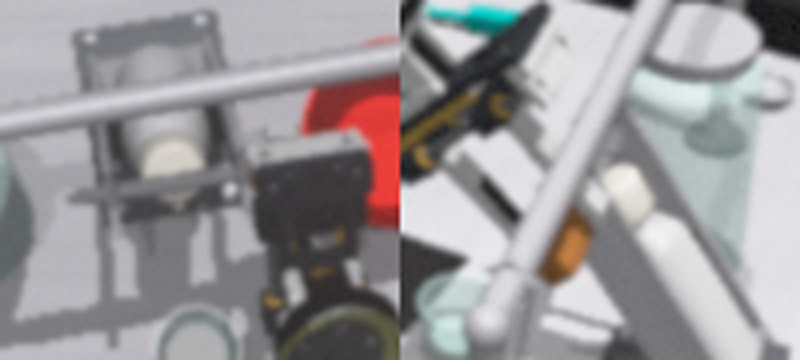

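Request:
send_rows(plan=[{"travel": [0, 0, 0], "delta_rot": [0, 0, 0], "fingers": -0.2}, {"travel": [0, 0, 0], "delta_rot": [0, 0, 0], "fingers": -0.2}, {"travel": [0, 0, -8], "delta_rot": [0, 0, 0], "fingers": -0.2}, {"travel": [0, 0, -20], "delta_rot": [0, 0, 0], "fingers": -0.2}, {"travel": [0, 0, -30], "delta_rot": [0, 0, 0], "fingers": -0.2}, {"travel": [0, 0, -40], "delta_rot": [0, 0, 0], "fingers": -0.2}, {"travel": [0, 0, -40], "delta_rot": [0, 0, 0], "fingers": -0.2}, {"travel": [0, 0, 0], "delta_rot": [0, 0, 0], "fingers": -0.2}])

```text
clock: 29.1
eef_pos: [459.0, -76.2, 287.6]
eef_rot: [2.353, -0.042, 1.737]
wrist_force: [-0.0, -1.3, -0.4]
finger_gap: 56.7
```

Run:
```python
from h import *
a=-.5736*X+.8192*Z
for n in("top","scene"):
    c=camera(n); P=cloud(c); ok=c["z_map"]>0
    T=(P-LOCK)@np.stack([X,Y,Z],1); hsv=cv2.cvtColor(c["color"],cv2.COLOR_RGB2HSV)
    m=ok&(hsv[...,1]>110)&(hsv[...,0]>5)&(hsv[...,0]<20)&(abs(T[...,1]+80)<60)&(abs(T[...,0])<30)&(abs(T[...,2])<35)
    if m.sum(): print(n,"handle",m.sum(),np.percentile(T[m],[2,50,98],0))
    for t in "cap_top pin_grip pin_mid jar colander ramekin pestle".split():
        for r in tip_of(t,n)[:2]:
            p=w(c,r["at"]); print(n,t,p,"rel lock",(p-LOCK)@np.stack([X,Y,Z],1),round(r["confidence"],2))
    cv2.imwrite(f"pics/end_{n}.png",c["color"][:,:,::-1])
A=cv2.imread("pics/end_top.png")[130:220,230:330]; b=cv2.imread("pics/end_scene.png")[175:265,265:365]
cv2.imwrite("pics/end.png",cv2.resize(np.hstack([A,b]),None,fx=4,fy=4,interpolation=cv2.INTER_CUBIC))
```

```text
top handle 227 [[ -11.18 -109.32   -6.52]
 [   0.04  -84.25    3.9 ]
 [  15.76  -52.85   11.61]]
top cap_top [559.96  13.54 173.21] rel lock [ 10.41  -3.19 -12.49] 0.51
top pin_grip [565.88 -62.97 181.74] rel lock [  3.32 -79.61  -3.96] 0.75
top pin_grip [266.44 423.98  10.4 ] rel lock [-209.6   450.91 -175.3 ] 0.65
top pin_mid [187.47 403.29  10.34] rel lock [-290.93  443.85 -175.36] 0.95
top pin_mid [548.13  12.15 184.22] rel lock [-1.49 -2.57 -1.48] 0.77
top jar [552.62 174.79   0.57] rel lock [  30.4   156.98 -185.13] 0.86
top jar [564.8  -63.47 182.43] rel lock [  2.17 -79.92  -3.27] 0.4
top ramekin [455.94  -2.88  -0.58] rel lock [ -94.89   -1.81 -186.28] 0.77
top pestle [ 367.69 -292.35   -2.21] rel lock [-230.74 -272.23 -187.91] 0.8
top pestle [561.57  16.04 172.28] rel lock [ 12.42  -1.   -13.42] 0.32
scene handle 143 [[  -0.45 -116.27  -13.51]
 [   8.62  -92.44    0.03]
 [  17.23  -55.81    9.09]]
scene cap_top [553.05  13.85 171.03] rel lock [  3.65  -1.72 -14.67] 0.66
scene pin_grip [565.13 -63.83 178.57] rel lock [  2.44 -80.33  -7.13] 0.65
scene pin_grip [ 481.42 -442.97    2.4 ] rel lock [-144.08 -439.89 -183.3 ] 0.65
scene pin_mid [551.59   7.74 188.62] rel lock [ 1.18 -7.49  2.92] 0.54
scene pin_mid [191.08 402.31  12.78] rel lock [-287.54  442.27 -172.92] 0.47
scene jar [551.32 176.24  -5.65] rel lock [  29.36  158.63 -191.35] 0.82
scene colander [ 608.51 -143.34   -0.48] rel lock [  31.78 -166.02 -186.18] 0.64
scene colander [547.59  14.6  182.84] rel lock [-1.6  -0.06 -2.86] 0.55
scene ramekin [453.93  -1.78  -4.44] rel lock [ -96.69   -0.39 -190.14] 0.79
scene pestle [ 365.16 -298.61   -1.23] rel lock [-234.3  -277.98 -186.93] 0.72
```

View pics/end.png

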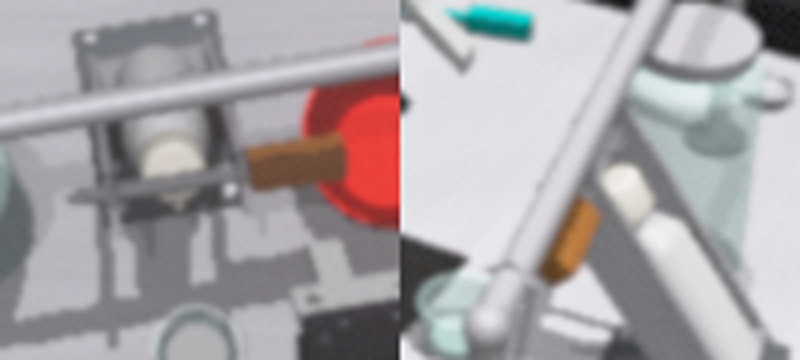

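```bash
python3 -c "
from h import *
c=camera('top');P=cloud(c);ok=c['z_map']>0;T=(P-LOCK)@np.stack([X,Y,Z],1);hsv=cv2.cvtColor(c['color'],cv2.COLOR_RGB2HSV)
m=ok&(hsv[...,1]>110)&(hsv[...,0]>5)&(hsv[...,0]<20)&(abs(T[...,1]+80)<60)&(abs(T[...,0])<30)&(abs(T[...,2])<35)
print(np.percentile(T[m],[0,2,50,98,100],0)); print(manip.sign_off())"
```

```text
[[ -12.79 -110.62  -10.74]
 [ -11.72 -109.09   -6.54]
 [   0.07  -84.26    4.06]
 [  15.86  -53.06   11.99]
 [  16.55  -50.69   14.5 ]]
the job is handed in; nothing more can be done
None
```

The cap was primed first, then the locking pin went through both ear holes from the right, because the jar blocks the left. I let go of it there and handed the job in at about 30 s of the 72 s allowed.

**Cap:** I pushed it until it stopped, with about 10.5 mm of travel felt and the force rising past the spring's 8.4 N. After I backed off, the cameras showed it back at its resting height, and it still read as up at the end.

**Pin:** I took the wooden-handled pin, not the turquoise one. It passed both holes with no contact force until the handle met the ear, where the force rose to about 18 N. I lowered it onto the hole edges, opened the fingers slowly and drew the hand away.

**Last checks:**
- **Pin position:** the two cameras put the handle centre 79.6 and 80.3 mm from the middle of the holes, against 78.5 mm nominal. The handle hangs slightly low, and its top edge shows a gap of about 2–4 mm at the ear. I put that down to the tilt and did not nudge it further.
- **Other things:** the jar, ramekin and pestle were found unmoved by both cameras. The colander was found unmoved by the scene camera only; the top camera did not report it. I did not measure the spoons again.

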